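# Feed three seedling tubes into the dark pipe

## Task

Put the three lying seedling tubes in the dark for the bending test: with the push stick from the tray, not with the fingers, roll each one off the shelf into the gutter and push it through the orange flap into the black pipe, one after another, each shoving the last deeper, until all three are right inside and the flap has snapped fully shut behind the last. Then lay the stick back down in its tray the right way up. Do not let a tube fall onto the bench, and leave the beaker, the petri dish and the teal pen where they are.

Things in the scene. Friction and masses are not known exactly. Their poses are not given: they have to be found in the camera images.
- dark_pipe: fixed rig on a plywood base 18 mm thick. Origin on the bench right below the flap's hinge, on the pipe's centre line; x across, y along the pipe inward, z up (mm below are in this frame). Black pipe: 40 bore, 48 outside, centre line at z 42, floor at z 22, shut at y 345. Grey flap housing: y -9 to 51, x -30 to 30, top at z 82, passage 40 wide
- gutter (a point): on the floor of the open-topped black half-pipe gutter, at x 0, y -65, z 22 of the rig. The gutter runs from y -150 (open end) to -9 (flap housing), radius 20, in line with the bore and level with its floor; a tube in it has its axis at x 0, z 38. On its +x side a backboard stands at x 24 to 30, up to z 66
- shelf (a point): centre of the wooden loading shelf on the gutter's -x side, at x -92, y -79, z 42 of the rig. Flat top at z 42, x -160 to -24, y -150 to -8; a round lip 2 mm high along the gutter edge (crest x -25.5) and one along the far edge (x -157). A tube pushed sideways over the gutter lip drops 20 mm into the gutter and stays there
- row (a point): middle of the row of three tubes at the start, x -93, y -65, z 58 of the rig. They lie side by side, parallel to the gutter within 0.1 rad, middles at y -72 to -58 and x about -53, -93, -133 (each +-3), so 2 to 14 mm apart. Pushing the outermost (-x) one towards the gutter rolls the whole row on; the first goes over the lip first
- flap (a joint): angle (rad) of the orange flap (36 mm wide, 42 long) hanging across the passage at y 0 of the rig from a level hinge at z 66. 0 = shut; grows as it is pushed inward (the only way), to 1.4; a weak spring (under 1 N) snaps it back. It rests on what passes below and clears a tube only when the tube's rear end is 41 mm past the hinge: push the last to y 50-70 and draw the stick out
- flap_edge (a point): middle of the flap's free lower edge; when shut it is at x 0, y 0, z 24 mm of the rig
- tube_green: seedling tube lying on the rig's shelf: a clear plastic cylinder, 32 mm in diameter, 90 mm long, with a green cap as wide as the tube; about 60 g; it rolls. Origin at the middle of its length, on its axis; its y axis runs along it (cap at the -y end), roughly along the rig's y
- tube_white: seedling tube lying on the rig's shelf: a clear plastic cylinder, 32 mm in diameter, 90 mm long, with a white cap as wide as the tube; about 60 g; it rolls. Origin at the middle of its length, on its axis; its y axis runs along it (cap at the -y end), roughly along the rig's y
- tube_blue: seedling tube lying on the rig's shelf: a clear plastic cylinder, 32 mm in diameter, 90 mm long, with a blue cap as wide as the tube; about 60 g; it rolls. Origin at the middle of its length, on its axis; its y axis runs along it (cap at the -y end), roughly along the rig's y
- push_stick: wooden stick, about 140 g: a square bar 20 x 20 x 170 mm with a black rubber front face and an upright grip on top. Origin at the bar's underside below the grip; y axis along the bar, front face at y +120 mm, rear end at y -50; z up. Grip: 20 mm thick (x), 36 mm long (y), z 20 to 86; hold it either way across. It stands by itself on its flat underside
- stick_tray: shallow white tray fixed on the bench, 130 x 250 mm outside (x, y), walls 3 mm thick and 15 mm high, inner floor at z 3. Origin at the centre of its underside, y along its length. The stick starts in it, front towards the tray's +y within 0.12 rad, origin at x 0 to +30, y -45 to -25 mm; a purple pen lies beside it at x about -45
- beaker: glass beaker, 68 mm wide, 88 mm tall, standing on the bench; a bystander. Origin at the centre of its underside
- petri_dish: shut clear petri dish, 92 mm wide, 15 mm high; a bystander. Origin at the centre of its underside
- pen_purple: purple marker pen, 14 mm thick, 139 mm long, lying in the stick tray along the stick (it may roll a little in the tray, which does not matter); a bystander. Origin at its middle
- pen_teal: teal marker pen like the purple one, lying on the bench; a bystander. Origin at its middle
There are look-alikes about, which are no part of the job. Leave any purple, red or yellow look-alike of the tube_white alone.

How it is judged:
On the way, in this order (a step that is already met when the one before it is completed fails the run):
1. the push stick is lifted out of its tray (z of push_stick in the frame of stick_tray above 0.02 m), for 0.2 s.
2. a first tube, pushed by the stick or by the tube behind it, is through the flap (its rear end at least 40 mm past the hinge) (((y of tube_green in the frame of dark_pipe above 0.085 m and x of tube_green in the frame of dark_pipe between -0.02 and 0.02 m and z of tube_green in the frame of dark_pipe below 0.06 m) or (y of tube_white in the frame of dark_pipe above 0.085 m and x of tube_white in the frame of dark_pipe between -0.02 and 0.02 m and z of tube_white in the frame of dark_pipe below 0.06 m) or (y of tube_blue in the frame of dark_pipe above 0.085 m and x of tube_blue in the frame of dark_pipe between -0.02 and 0.02 m and z of tube_blue in the frame of dark_pipe below 0.06 m))), for 0.1 s.
3. a second tube is through the flap behind it ((((y of tube_green in the frame of dark_pipe above 0.085 m and x of tube_green in the frame of dark_pipe between -0.02 and 0.02 m and z of tube_green in the frame of dark_pipe below 0.06 m) and (y of tube_white in the frame of dark_pipe above 0.085 m and x of tube_white in the frame of dark_pipe between -0.02 and 0.02 m and z of tube_white in the frame of dark_pipe below 0.06 m)) or ((y of tube_green in the frame of dark_pipe above 0.085 m and x of tube_green in the frame of dark_pipe between -0.02 and 0.02 m and z of tube_green in the frame of dark_pipe below 0.06 m) and (y of tube_blue in the frame of dark_pipe above 0.085 m and x of tube_blue in the frame of dark_pipe between -0.02 and 0.02 m and z of tube_blue in the frame of dark_pipe below 0.06 m)) or ((y of tube_white in the frame of dark_pipe above 0.085 m and x of tube_white in the frame of dark_pipe between -0.02 and 0.02 m and z of tube_white in the frame of dark_pipe below 0.06 m) and (y of tube_blue in the frame of dark_pipe above 0.085 m and x of tube_blue in the frame of dark_pipe between -0.02 and 0.02 m and z of tube_blue in the frame of dark_pipe below 0.06 m)))), for 0.1 s.
At the end, for the whole second after the job is handed in: all three tubes at rest in the pipe, rear ends at least 40 mm past the flap's hinge; flap shut (under 0.08 rad); push stick at rest flat in its tray (underside under 10 mm up, tilt under 0.1 rad, origin within 56 mm across and 80 mm along of the tray's centre) (y of each of tube_green, tube_white, tube_blue in the frame of dark_pipe above 0.085 m and x of tube_green in the frame of dark_pipe between -0.02 and 0.02 m and z of each of tube_green, tube_white, tube_blue in the frame of dark_pipe below 0.06 m and x of tube_white in the frame of dark_pipe between -0.02 and 0.02 m and x of tube_blue in the frame of dark_pipe between -0.02 and 0.02 m and linear speed of each of tube_green, tube_white, tube_blue, push_stick below 0.02 m/s and value of joint flap below 0.08 rad and z of push_stick in the frame of stick_tray below 0.01 m and x of push_stick in the frame of stick_tray between -0.056 and 0.056 m and y of push_stick in the frame of stick_tray between -0.08 and 0.08 m and angle between push_stick's own z axis and vertical below 0.1 rad); the robot touches nothing.
It fails at once if a seedling tube is pressed by the fingers instead of the stick (contact force between the fingers and tube_green above 1 N or contact force between the fingers and tube_white above 1 N or contact force between the fingers and tube_blue above 1 N).
It fails at once if a seedling tube falls onto the bench or the base board (height (world z) of any of tube_green, tube_white, tube_blue below 0.0355 m).
It fails at once if the beaker, the petri dish or the teal pen is shifted by more than 30 mm (distance of any of beaker, petri_dish, pen_teal from where it was at the start of the episode above 0.03 m).
It also fails if it takes over 72 s, if anything falls off the work surface, if the arm or the gripper's body presses on something with over 40 N, if the wrist force passes 120 N, or if a joint passes its speed limit or range.

## Robot

A 7-joint arm with a two-finger parallel gripper is mounted at the origin on the work surface. World frame = base frame: x ahead of the robot, y to its left, z up, the work surface at z = 0. Lengths are in m, angles in rad, forces in N, time in s.
With the tool pointing down it reaches from about 0.4 to 0.85 m from the base axis. Payload 10.4 kg.
Tool frame: the origin (TCP) lies between the finger pads; the fingertips stand manip.tcp_to_tips ahead of it and the grasp point (between the pads) lies 2 mm behind it (manip.tcp_to_tips is the distance from the TCP to the fingertips, in m); y points along the fingers, z is the direction in which the jaws open and shut, and the axes are right-handed (so a half turn about y gives the same grasp; the last joint's range is limited). The gripper opens to 85 mm and grips with 20 to 120 N. Pads are 22 mm wide; open, the fingers measure 114 mm over their backs; the gripper's body (76 mm by 85 mm) begins 54 mm behind the grasp point. The pads swing forward as they close: fully open they stand 13 mm farther back than shut.
Start: joints at [1.091, 0.332, -0.065, 1.46, 0.022, 1.35, -0.088], TCP at [0.276, -0.561, 0.248] pointing down, gripper open.
Joint ranges: [-2.6, 2.6], [-0.5, 2.12], [-1.47, 1.34], [0.16, 2.42], [-1.27, 4.41], [0.06, 2.06], [-2.6, 2.6]. Speed limits (rad/s): [2.22, 2.22, 2.79, 2.79, 3.14, 3.14, 3.14].

## Interface

Orientations are given as a unit quaternion [x, y, z, w].
In Python, from workcell import manip gives the robot as it stands. The module is installed in compiled form; this text tells all that it offers.
- The arm moves only by the tool move_arm, never from a script. Its argument "increments" is a list of rows, each an object with "offset": the shift along the tool's x, y, z in m, a list of three; "yaw": the turn about the tool's y in degrees; "jaw": the closure in counts, from 0 (fully open) to 255 (shut). In form: [{"offset": [tx, ty, tz], "yaw": yaw, "jaw": jaw}, ...]. A call has 1 to 10 rows; each row is the pose to reach, as a shift and turn from the pose measured when the call began, along the tool's axes at that moment; what a row does not reach only later rows make up. A row lasts 1/12 s, in which the tool goes at most 41.7 mm and 7.16 degrees, less where a joint would pass 70% of its speed; a pose out of reach is approached as far as the arm can. A call with a gripper value outside its range is refused whole. The fingers move at their own pace and stop on an object; "squeeze" is the grip in N (left out, the last holds). Time passes only in rows, so rows that repeat a pose let the fingers close. It gives the time, the measured TCP pose, the force and the opening at its end, in the units of the state.
- manip.get_obs(): the state, without advancing time (a new reading comes with each control period).
- manip.camera(name): name is "scene" or "side" or "wrist"; returns a dict with "pixels" (480x640x3 uint8, red, green, blue), "depth" (480x640 float32, m along the optical axis (not along the pixel's ray), 0 where there is no reading), "intrinsics" (3x3 intrinsics, pixels), "R" (3x3) and "t" (3): a world point X has camera coordinates R X + t; the wrist camera has in their place "mount" (4x4, takes a point from camera to tool coordinates, whose origin is the TCP and whose axes are the tool frame's). Camera axes: x right, y down, z forward; pixel columns grow to the right and rows downward; lengths in m; the calibration is good to about 2 mm. A picture is of the moment at which its call begins: read the wrist's pose just before it.
- manip.hand_in(): hands the job in, once; it reports no verdict.
Trained networks look in a picture, given as the dict that the camera call returned (one of the last four; its "shot" number tells which), for a name from the list of things; names that differ only in an ending like _2 or _b are one class to them, and where a whole thing is asked for, a point or a joint stands for the part that bears it (a point fixed in the world has none). Each returns a list of dicts, best first, with "confidence" (0 to 1); they miss things now and then, are a little off and sometimes report something else, mostly with a low value. They report only what shows in the picture. A call takes as long as a camera call. They do not tell look-alikes from the thing itself.
- manip.recognise(picture, query): "bbox" ([left, top, right, bottom] in pixels, round what is visible of it).
- manip.spot_point(picture, query): "centre" ([column, row] in pixels: a listed point, or the origin of a listed thing).
The state is a dict: "clock": time; "joint_pos": joint angles; "joint_velocities": joint speeds; "tau": joint torques, N m; "position": TCP position; "ee_rot": TCP orientation; "ft_force": force on the tool from outside, world axes, zero at the start; "torque": the same for the moment, N m; "grip_width": opening from 0.0 (shut) to 1.0 (fully open).
Only numpy, scipy, OpenCV 4.12 (cv2) and the standard library are available. Lean on these libraries where they do the work, as an engineer would, in place of code of your own. Each camera call takes 0.05 s, during which the arm holds its last target. There are 200 camera calls.

## Working session

There is one attempt and no reset: what is moved stays moved. The work goes in short steps, Python scripts to look and compute and a tool call to move; the robot and the scene stay as the last step left them, time stands still between calls to the robot, and variables do not carry over. Pictures are saved under pics/ and viewed, about 8 in all and at most 12, crops included, and the job is handed in when it is done.

Besides the shell and the picture viewer there is one more tool, called after "Request:" as name(argument=value, ...), one argument or row to a line, values as JSON. move_arm: Moves the arm, as the interface text tells. Its arguments: {"type":"object","properties":{"increments":{"type":"array","items":{"type":"object","properties":{"offset":{"type":"array","items":{"type":"number"}},"yaw":{"type":"number"},"jaw":{"type":"number"}}}},"squeeze":{"type":"number"}},"required":["increments"]}

```bash
mkdir -p pics
python3 - <<'E'
from workcell import manip
import cv2
o=manip.get_obs(); print({k:o[k] for k in('clock','position','ee_rot','ft_force','grip_width')},manip.tcp_to_tips)
for n in('scene','side'):
    p=manip.camera(n); cv2.imwrite(f'pics/{n}0.png',p['pixels'][:,:,::-1]); print(n,p['R'].round(3).tolist(),p['t'].round(3).tolist(),p['intrinsics'].tolist())
    for q in('dark_pipe','gutter','shelf','row','flap_edge','tube_green','tube_white','tube_blue','push_stick','stick_tray','beaker','petri_dish','pen_teal','pen_purple'):
        r=manip.spot_point(p,q)
        print(q,[(d['centre'],round(d['confidence'],2)) for d in r[:3]])
E
```

```text
{'clock': 0.0, 'position': array([ 0.27549183, -0.5606034 ,  0.24750467]), 'ee_rot': array([-0.16023002,  0.68924218, -0.68824822,  0.15995606]), 'ft_force': array([ 0.7583615 , -0.22509923,  0.31266656]), 'grip_width': 1.0013937769278347} 0.017
scene [[0.228, 0.974, -0.011], [0.543, -0.137, -0.828], [-0.808, 0.182, -0.56]] [-0.101, -0.212, 1.469] [[523.7395169604341, 0.0, 322.01052872734675], [0.0, 523.7395169604341, 228.82556552639926], [0.0, 0.0, 1.0]]
dark_pipe [([398.3, 301.2], 0.78)]
gutter []
shelf []
row [([354.5, 244.9], 0.32)]
flap_edge [([149.7, 267.2], 0.75)]
tube_green [([356.7, 246.1], 0.89), ([130.5, 296.8], 0.6)]
tube_white [([232.5, 210.9], 0.91), ([331.8, 207.7], 0.85), ([499.5, 209.8], 0.8)]
tube_blue [([355.6, 236.8], 0.66)]
push_stick [([130.3, 296.7], 0.85)]
stick_tray [([152.4, 285.4], 0.84)]
beaker [([115.4, 345.3], 0.79)]
petri_dish [([437.5, 220.7], 0.95)]
pen_teal [([259.0, 247.8], 0.64), ([130.7, 297.7], 0.58)]
pen_purple [([147.7, 269.3], 0.69)]
side [[-0.999, -0.043, 0.008], [-0.031, 0.562, -0.826], [0.031, -0.826, -0.563]] [0.495, 0.056, 1.397] [[585.7189376562941, 0.0, 324.54874995933744], [0.0, 585.7189376562941, 233.9981259365302], [0.0, 0.0, 1.0]]
dark_pipe [([250.9, 273.0], 0.77)]
gutter [([257.2, 251.1], 0.88), ([280.2, 170.1], 0.29)]
shelf [([296.0, 243.3], 0.92), ([317.9, 171.9], 0.69)]
row [([298.2, 239.0], 0.88)]
flap_edge [([344.3, 220.5], 0.32), ([282.4, 237.5], 0.29)]
tube_green [([300.3, 240.9], 0.95)]
tube_white [([341.7, 375.3], 0.97), ([385.7, 258.2], 0.95), ([280.4, 238.0], 0.75)]
tube_blue [([307.9, 242.0], 0.62)]
push_stick [([316.4, 175.2], 0.79)]
stick_tray [([326.5, 179.5], 0.81)]
beaker [([278.4, 171.1], 0.84), ([351.3, 325.3], 0.45)]
petri_dish [([356.1, 326.2], 0.6), ([280.4, 171.1], 0.25)]
pen_teal [([345.5, 222.4], 0.8)]
pen_purple [([344.6, 178.1], 0.66)]
```

View pics/scene0.png

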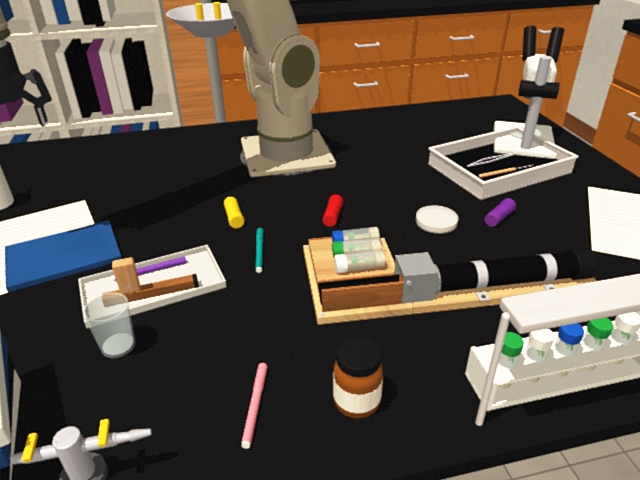

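View pics/side0.png

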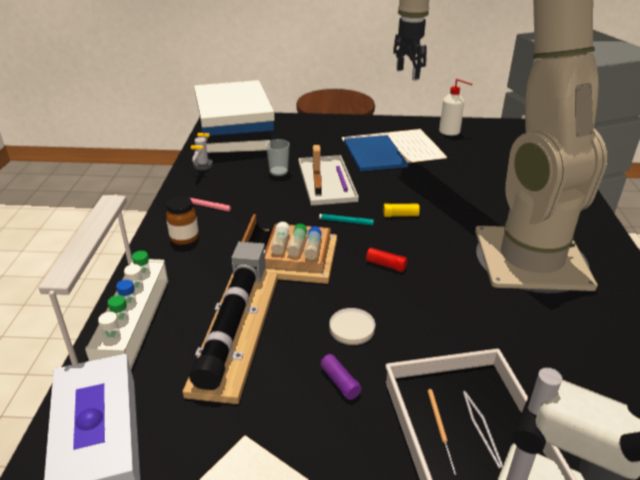

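Scene view: the rig lies with the pipe going right (housing ~(415,277), shelf with tubes blue/green/white ~(357,248)). The tray is at ~(152,285) with the stick's grip at (125,270), and the beaker is close in front of it. The side view agrees. Next: fused clouds.

```bash
cat > h.py <<'E'
from workcell import manip
import numpy as np, cv2
def cloud(p):
    d=p['depth']; K=p['intrinsics']; v,u=np.mgrid[:480,:640]; m=d>0
    c=np.stack([(u-K[0,2])/K[0,0]*d,(v-K[1,2])/K[1,1]*d,d],-1)[m]
    return (c-p['t'])@p['R'], p['pixels'][m]
def pix(p,X):
    c=p['R']@np.asarray(X,float)+p['t']; q=p['intrinsics']@c; return q[:2]/q[2]
E
python3 - <<'E'
from h import *
C=[cloud(manip.camera(n)) for n in('scene','side')]
np.savez('c.npz',a=C[0][0],ac=C[0][1],b=C[1][0],bc=C[1][1])
for X,c in C:
    def box(x0,x1,y0,y1,z0,z1): 
        m=(X[:,0]>x0)&(X[:,0]<x1)&(X[:,1]>y0)&(X[:,1]<y1)&(X[:,2]>z0)&(X[:,2]<z1); return X[m],c[m]
    h,_=box(.4,.8,-.3,.4,.077,.088)
    print('housing top',len(h),np.median(h,0).round(4),cv2.minAreaRect((h[:,:2]*1000).astype(np.float32)))
    t=box(.4,.8,-.6,-.2,-.01,.03)
    g,_=box(.4,.8,-.6,-.2,.075,.095)
    print('grip top',len(g),np.median(g,0).round(4),cv2.minAreaRect((g[:,:2]*1000).astype(np.float32)))
    print('bench z',np.median(box(.4,.6,-.2,-.1,-.02,.02)[0],0))
# topdown
S=1000; im=np.zeros((550,800,3),np.uint8)
X=np.vstack([C[0][0],C[1][0]]);c=np.vstack([C[0][1],C[1][1]])
o=np.argsort(X[:,2]); X=X[o];c=c[o]
m=(X[:,2]<.13)&(X[:,2]>-.02)
u=((X[:,1]+.45)*S).astype(int);v=((X[:,0]-.3)*S).astype(int)
m&=(u>=0)&(u<799)&(v>=0)&(v<549)
col=c[m][:,::-1].astype(int)
for du in(0,1):
  for dv in (0,1): im[np.minimum(v[m]+dv,549),u[m]+du]=np.minimum(255,col*1.5)
cv2.imwrite('pics/top.png',im)
E
```

```text
housing top 810 [0.6608 0.1192 0.0829] ((629.9231567382812, 70.96923828125), (190.39495849609375, 78.14993286132812), 61.090232849121094)
grip top 1210 [ 0.6385 -0.3934  0.0845] ((657.9105224609375, -436.47039794921875), (117.45269012451172, 293.9466247558594), 46.23878479003906)
bench z [ 0.51176896 -0.15016066  0.00142838]
housing top 518 [0.6565 0.1238 0.0826] ((606.3716430664062, 75.16810607910156), (216.0505828857422, 103.45924377441406), 34.826255798339844)
grip top 535 [ 0.6765 -0.4286  0.0846] ((660.1140747070312, -439.57916259765625), (121.97026062011719, 299.9300231933594), 44.134620666503906)
bench z [ 0.49487102 -0.1417436   0.00147591]
```

View pics/top.png

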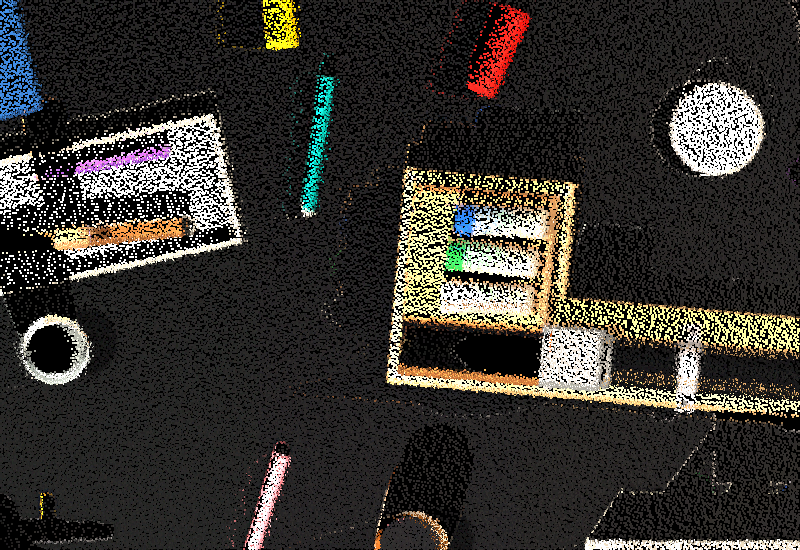

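The top-down map (1 px = 1 mm, x=0.3+row, y=-0.45+col) shows the housing centre at ~(573,358), tubes at rows ~220/257/295, the tray's right end at ~(228,178), and the stick tip at ~(187,228). Now precise fits.

```bash
cat > fit.py <<'E'
from h import *
from scipy.optimize import least_squares
f=np.load('c.npz'); D=[(f['a'],f['ac'].astype(int)),(f['b'],f['bc'].astype(int))]
def sel(X,*b): 
    return (X[:,0]>b[0])&(X[:,0]<b[1])&(X[:,1]>b[2])&(X[:,1]<b[3])&(X[:,2]>b[4])&(X[:,2]<b[5])
for X,c in D:
    h=X[sel(X,.61,.70,.08,.17,.079,.086)]
    r=cv2.minAreaRect((h[:,:2]*1000).astype(np.float32)); print('housing',len(h),r)
    # pipe cylinder fit
    P=X[sel(X,.62,.75,.2,.44,.045,.075)&(c.max(1)<60)]
    def res(q): # axis x=q0+q1*(y-.3), z=.042
        d=(P[:,0]-q[0]-q[1]*(P[:,1]-.3))*np.cos(np.arctan(q[1])); return np.hypot(d,P[:,2]-.042-q[2])-.024
    s=least_squares(res,[.68,.08,0],loss='soft_l1',f_scale=.001); print('pipe',len(P),s.x,np.abs(res(s.x)).mean())
    # tubes
    print('shelf z',np.median(X[sel(X,.50,.60,-.04,-.015,.03,.05)],0))
    for n,x0,x1 in(('b',.5,.541),('g',.541,.578),('w',.578,.612)):
        T=X[sel(X,x0,x1,-.03,.11,.06,.08)]; lo,hi=np.percentile(T[:,1],[1,99])
        top=T[T[:,2]>.066]; l=np.polyfit(top[:,1]-.045,top[:,0],1) 
        print(n,len(T),lo,hi,'top line',l)
    # tray/stick
    w=X[sel(X,.40,.62,-.6,-.19,.011,.019)&(c.min(1)>130)]
    print('traywalls',len(w),cv2.minAreaRect((w[:,:2]*1000).astype(np.float32)))
    g=X[sel(X,.45,.61,-.5,-.3,.083,.095)]; print('grip',len(g),g.mean(0),cv2.minAreaRect((g[:,:2]*1000).astype(np.float32)))
    b=X[sel(X,.45,.61,-.5,-.24,.019,.028)&(c[:,0]>c[:,2]+30)]; print('bar',len(b),cv2.minAreaRect((b[:,:2]*1000).astype(np.float32)), np.polyfit(b[:,1],b[:,0],1))
    k=X[sel(X,.45,.61,-.36,-.24,.01,.028)&(c.max(1)<50)]; print('tip',len(k),k.mean(0) if len(k) else 0)
    bk=X[sel(X,.58,.72,-.5,-.32,.084,.095)]; print('beaker',len(bk),bk.min(0),bk.max(0))
E
python3 fit.py
```

```text
housing 775 ((656.7501831054688, 120.4860610961914), (60.36118698120117, 62.27006149291992), 84.96016693115234)
pipe 2287 [0.67134198 0.09580575 0.00107147] 0.0014402377374921746
shelf z [ 0.55247318 -0.02769609  0.04311583]
b 527 0.005530366523751981 0.09337176952169726 top line [0.05310948 0.52548033]
g 596 -0.004053679389191796 0.08362946768421604 top line [0.11235238 0.56348795]
w 630 -0.009223497528882942 0.0790413125895136 top line [0.04142982 0.60203076]
traywalls 831 ((503.76812744140625, -344.66546630859375), (137.79461669921875, 250.01222229003906), 12.114835739135742)
grip 192 [ 0.53881189 -0.37815442  0.08858713] ((536.9212646484375, -378.037841796875), (24.800865173339844, 34.94963836669922), 1.1354643106460571)
bar 547 ((532.1041259765625, -342.8255310058594), (24.091672897338867, 167.59637451171875), 5.736518859863281) [-0.102401    0.49945962]
tip 34 [ 0.53037961 -0.26432959  0.02003871]
beaker 371 [ 0.61435705 -0.42901251  0.08406738] [ 0.6830882 -0.3620186  0.0922448]
housing 478 ((658.0, 119.46361541748047), (66.58790588378906, 60.41582489013672), 85.23809814453125
[... 189 characters left out ...]
355]
g 341 -0.0025569519690395847 0.08739582962456259 top line [0.11655411 0.55777273]
w 338 -0.007719175407185882 0.08255369320097376 top line [0.03681834 0.59672398]
traywalls 228 ((504.5936584472656, -342.6304931640625), (130.481201171875, 259.8677062988281), 12.272963523864746)
grip 50 [ 0.53683891 -0.37495094  0.08861875] ((536.8999633789062, -378.70623779296875), (17.241804122924805, 40.219661712646484), 3.404275894165039)
bar 135 ((545.2031860351562, -341.4715576171875), (46.6151123046875, 172.36038208007812), 12.898611068725586) [-0.13204016  0.48959051]
tip 17 [ 0.52439006 -0.26123549  0.01666623]
beaker 103 [ 0.61827448 -0.43664994  0.08424151] [ 0.68346916 -0.35740935  0.09350064]
```

```bash
cat >> h.py <<'E'
from scipy.spatial.transform import Rotation as Ro
A=0.087; O=np.array([.6552,.0991,0])
RX=np.array([np.cos(A),-np.sin(A),0]); RY=np.array([np.sin(A),np.cos(A),0])
def rig(x,y,z): return O+RX*x/1e3+RY*y/1e3+np.array([0,0,z/1e3])
def torig(p): d=np.asarray(p)-O; return np.array([d@RX,d@RY,d[2]])*1e3
def off(target,yawdir=None,pos=None):
    o=manip.get_obs(); M=Ro.from_quat(o['ee_rot']).as_matrix(); d=M.T@(np.asarray(target)-(o['position'] if pos is None else pos))
    y=None
    if yawdir is not None: # wanted world direction of tool z (mod pi)
        l=M.T@np.array([yawdir[0],yawdir[1],0]); y=np.degrees(np.arctan2(l[0],l[2])); y=(y+90)%180-90
    return d.round(4),y
E
python3 - <<'E'
from h import *
o=manip.get_obs(); M=Ro.from_quat(o['ee_rot']).as_matrix(); print(M.round(3))
print('tubes rig w,g,b',torig([.599,.037,.058]),torig([.560,.041,.058]),torig([.5225,.0495,.058]))
s=np.array([-.095,.995,0]); 
print('jaw along stick y',off([.5375,-.378,.069],s),'across x',off([.5375,-.378,.069],[.995,.095])[1])
E
```

```text
[[-0.897  0.     0.441]
 [-0.441 -0.    -0.897]
 [-0.    -1.     0.   ]]
tubes rig w,g,b [-50.59155815 -66.74836511  58.        ] [-89.79161688 -66.15221491  58.        ] [-127.8883551   -60.94274879   58.        ]
jaw along stick y (array([-0.3156,  0.1794, -0.0487]), np.float64(20.72058439073018)) across x -69.2794160284145
```

Request:
move_arm(
  increments=[
    {"offset":[-0.04,0.0,-0.006],"yaw":4,"jaw":0},
    {"offset":[-0.08,0.01,-0.012],"yaw":8,"jaw":0},
    {"offset":[-0.12,0.02,-0.018],"yaw":12,"jaw":0},
    {"offset":[-0.16,0.03,-0.025],"yaw":16,"jaw":0},
    {"offset":[-0.2,0.04,-0.031],"yaw":20.7,"jaw":0},
    {"offset":[-0.24,0.05,-0.037],"yaw":20.7,"jaw":0},
    {"offset":[-0.28,0.06,-0.043],"yaw":20.7,"jaw":0},
    {"offset":[-0.3156,0.07,-0.0487],"yaw":20.7,"jaw":0},
    {"offset":[-0.3156,0.07,-0.0487],"yaw":20.7,"jaw":0},
    {"offset":[-0.3156,0.07,-0.0487],"yaw":20.7,"jaw":0},
  ],
)

```text
clock: 2.43
position: [0.5394, -0.3751, 0.1772]
ee_rot: [-0.036, 0.707, -0.706, 0.035]
ft_force: [0.5, -1.1, -0.2]
grip_width: 0.999
```

Run:
```python
from h import *
o=manip.get_obs(); print(o['position'],Ro.from_quat(o['ee_rot']).as_matrix().round(3).tolist())
p=manip.camera('wrist'); cv2.imwrite('pics/w1.png',p['pixels'][:,:,::-1]); 
d=p['depth'];K=p['intrinsics'];v,u=np.mgrid[:480,:640];m=(d>0)
c=np.stack([(u-K[0,2])/K[0,0]*d,(v-K[1,2])/K[1,1]*d,d,np.ones_like(d)],-1)[m]
T=np.eye(4);T[:3,:3]=Ro.from_quat(o['ee_rot']).as_matrix();T[:3,3]=o['position']
X=(c@(T@p['mount']).T)[:,:3]
def sel(*b): return X[(X[:,0]>b[0])&(X[:,0]<b[1])&(X[:,1]>b[2])&(X[:,1]<b[3])&(X[:,2]>b[4])&(X[:,2]<b[5])]
g=sel(.45,.60,-.45,-.3,.082,.1)
print(len(g),g.mean(0) if len(g) else '',cv2.minAreaRect((g[:,:2]*1000).astype(np.float32)) if len(g) else '')
b=sel(.48,.58,-.35,-.24,.019,.028);print(len(b),cv2.minAreaRect((b[:,:2]*1000).astype(np.float32)) if len(b) else '', np.median(g[:,2]) if len(g) else '')
```

```text
[ 0.53935403 -0.37510417  0.17720026] [[-0.995, -0.001, 0.1], [-0.1, 0.002, -0.995], [0.0, -1.0, -0.002]]
1429 [ 0.53535663 -0.38098835  0.08879485] ((534.310546875, -381.3634033203125), (19.173898696899414, 35.59769821166992), 5.032942295074463)
2284 ((526.5592651367188, -306.45379638671875), (19.76983642578125, 89.33290100097656), 5.590586185455322) 0.08925290102727321
```

View pics/w1.png

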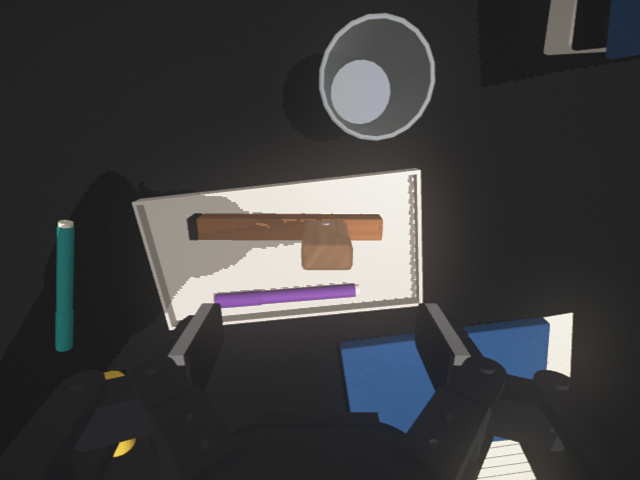

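Wrist view: the stick is in the tray, with the grip at ~(327,245), between the jaws' axes and the tip to the left. The measured grip is 35.6x19.2, centre (0.5345,-0.381). Descend and grip.

Request:
move_arm(
  increments=[
    {"offset":[0.0055,0.03,0.0054],"yaw":0.5,"jaw":0},
    {"offset":[0.0055,0.06,0.0054],"yaw":0.5,"jaw":0},
    {"offset":[0.0055,0.09,0.0054],"yaw":0.5,"jaw":0},
    {"offset":[0.0055,0.111,0.0054],"yaw":0.5,"jaw":0},
    {"offset":[0.0055,0.111,0.0054],"yaw":0.5,"jaw":0},
    {"offset":[0.0055,0.111,0.0054],"yaw":0.5,"jaw":180},
    {"offset":[0.0055,0.111,0.0054],"yaw":0.5,"jaw":255},
    {"offset":[0.0055,0.111,0.0054],"yaw":0.5,"jaw":255},
    {"offset":[0.0055,0.111,0.0054],"yaw":0.5,"jaw":255},
    {"offset":[0.0055,0.111,0.0054],"yaw":0.5,"jaw":255},
  ],
  squeeze=70,
)

```text
clock: 3.32
position: [0.5338, -0.384, 0.069]
ee_rot: [0.03, -0.706, 0.707, -0.032]
ft_force: [0.4, 1.4, 8.3]
grip_width: 0.412
```

Run:
```python
from h import *
o=manip.get_obs(); print(o['position'],o['grip_width'],o['ft_force'],Ro.from_quat(o['ee_rot']).as_matrix().round(3).tolist())
```

```text
[ 0.53384819 -0.3839811   0.06899766] 0.4123790351155165 [0.3517223  1.36321371 8.31056825] [[-0.996, 0.002, 0.088], [-0.088, -0.002, -0.996], [-0.002, -1.0, 0.002]]
```

Request:
move_arm(
  increments=[
    {"offset":[0,-0.01,0],"yaw":0,"jaw":255},
    {"offset":[0,-0.03,0],"yaw":0,"jaw":255},
    {"offset":[0,-0.06,0],"yaw":0,"jaw":255},
    {"offset":[0,-0.09,0],"yaw":0,"jaw":255},
    {"offset":[0,-0.09,0],"yaw":0,"jaw":255},
    {"offset":[0,-0.09,0],"yaw":0,"jaw":255},
  ],
)

```text
clock: 3.82
position: [0.5347, -0.3846, 0.1622]
ee_rot: [0.029, -0.705, 0.708, -0.033]
ft_force: [-0.4, -0.6, -2.5]
grip_width: 0.416
```

```bash
cat > stick.py <<'E'
from h import *
import sys
def tool():
    o=manip.get_obs(); p=manip.camera('wrist')
    d=p['depth'];K=p['intrinsics'];v,u=np.mgrid[:480,:640];m=(d>0)
    c=np.stack([(u-K[0,2])/K[0,0]*d,(v-K[1,2])/K[1,1]*d,d,np.ones_like(d)],-1)
    return o,p,c@p['mount'].T,m
if __name__=='__main__':
    o,p,X,m=tool(); cv2.imwrite(f'pics/{sys.argv[1]}.png',p['pixels'][:,:,::-1])
    Q=X[m][:,:3]; M=Ro.from_quat(o['ee_rot']).as_matrix(); W=Q@M.T+o['position']
    s=np.abs(Q[:,0])<.02; s&=(Q[:,1]>.02)&(Q[:,1]<.08)&(np.abs(Q[:,2])<.15)
    B=Q[s]; print(len(B)); 
    for lo in np.arange(-.14,.08,.02):
        b=B[(B[:,2]>lo)&(B[:,2]<lo+.02)]
        if len(b)>20: print(round(lo,2),len(b),'y(top)',np.percentile(b[:,1],[2,50,90]).round(4),'x',np.percentile(b[:,0],[2,50,98]).round(4))
    print('z range',np.percentile(B[:,2],[.5,99.5]), 'tcp',o['position'],o['grip_width'],o['ft_force'])
E
python3 stick.py w2
```

```text
11999
-0.12 1482 y(top) [0.044  0.0455 0.0558] x [-0.0103 -0.0039  0.009 ]
-0.1 1516 y(top) [0.044  0.0454 0.0558] x [-0.0103 -0.004   0.009 ]
-0.08 1526 y(top) [0.0441 0.0455 0.0557] x [-0.0103 -0.0039  0.009 ]
-0.06 1524 y(top) [0.0441 0.0455 0.0562] x [-0.0102 -0.004   0.0089]
-0.04 1477 y(top) [0.0441 0.0456 0.0564] x [-0.0102 -0.0043  0.0082]
-0.02 1130 y(top) [0.0206 0.0409 0.058 ] x [-0.0106 -0.0098 -0.0046]
0.0 1150 y(top) [0.0207 0.0403 0.0578] x [-0.011  -0.0098 -0.0064]
0.02 1470 y(top) [0.0443 0.0457 0.0563] x [-0.0101 -0.0042  0.0082]
0.04 724 y(top) [0.0444 0.0458 0.0557] x [-0.0101 -0.0036  0.009 ]
z range [-0.11840132  0.04878981] tcp [ 0.53465317 -0.38455389  0.16215271] 0.4157445631694414 [-0.43656183 -0.60309073 -2.4715699 ]
```

View pics/w2.png

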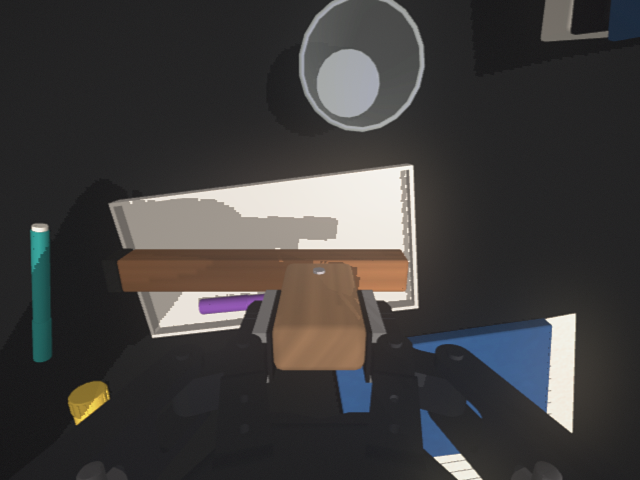

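Wrist view: the stick is held level and square, 93 mm up. It measures as underside 65 mm below the TCP and front 119.5 mm ahead, with the tray and beaker undisturbed. Next, fly to the far (-x) side of the row.

Run:
```python
from h import *
print(rig(-172,-140,172),off(rig(-172,-140,172),-RY))
```

```text
[ 0.47168588 -0.02542537  0.172     ] (array([ 0.0302, -0.013 , -0.3626]), np.float64(10.044105351095197))
```

Request:
move_arm(
  increments=[
    {"offset":[0.003,-0.013,-0.035],"yaw":1,"jaw":255},
    {"offset":[0.006,-0.013,-0.072],"yaw":2,"jaw":255},
    {"offset":[0.01,-0.013,-0.11],"yaw":3,"jaw":255},
    {"offset":[0.013,-0.013,-0.148],"yaw":4,"jaw":255},
    {"offset":[0.016,-0.013,-0.186],"yaw":5,"jaw":255},
    {"offset":[0.019,-0.013,-0.224],"yaw":6,"jaw":255},
    {"offset":[0.022,-0.013,-0.262],"yaw":7,"jaw":255},
    {"offset":[0.025,-0.013,-0.3],"yaw":8,"jaw":255},
    {"offset":[0.028,-0.013,-0.335],"yaw":9,"jaw":255},
    {"offset":[0.0302,-0.013,-0.3626],"yaw":10,"jaw":255},
  ],
)

```text
clock: 4.7
position: [0.4701, -0.0226, 0.1711]
ee_rot: [-0.031, -0.706, 0.707, 0.03]
ft_force: [0.8, -0.7, -2.1]
grip_width: 0.415
```

Request:
move_arm(
  increments=[
    {"offset":[0,0,0],"yaw":0,"jaw":255},
  ],
)

```text
clock: 4.78
position: [0.4687, -0.017, 0.1705]
ee_rot: [-0.028, -0.706, 0.707, 0.028]
ft_force: [0.7, 0.2, -0.7]
grip_width: 0.408
```

Run:
```python
from h import *
o=manip.get_obs();print(o['position'],torig(o['position']),off(rig(-172,-140,113),-RY),o['joint_pos'].round(2))
C=[cloud(manip.camera(n)) for n in('scene','side')]
for X,c in C:
    m=(X[:,0]>.48)&(X[:,0]<.64)&(X[:,1]>-.03)&(X[:,1]<.11)&(X[:,2]>.064)&(X[:,2]<.080)
    r=np.array([torig(q) for q in X[m]]); print('top strip x hist',np.histogram(r[:,0],np.arange(-160,-20,5)))
```

```text
[ 0.46871496 -0.01697294  0.17047009] [-175.69411942 -131.83768177  170.47009349] (array([-0.0036,  0.0575,  0.0081]), np.float64(0.44746651702716633)) [ 0.31  0.07 -0.38  1.94  0.03  1.13 -1.74]
top strip x hist (array([  0,   0,   0,   5,  28,  62,  84, 140, 140,  13,   0,  13,  51,
        73, 116, 169,  85,   1,   0,  17,  58,  81, 143, 173,  93,   1,
         5]), array([-160, -155, -150, -145, -140, -135, -130, -125, -120, -115, -110,
       -105, -100,  -95,  -90,  -85,  -80,  -75,  -70,  -65,  -60,  -55,
        -50,  -45,  -40,  -35,  -30,  -25]))
top strip x hist (array([ 0,  0,  1, 43, 64, 56, 57, 54, 34,  7, 15, 62, 62, 60, 49, 45, 24,
        0, 18, 59, 61, 56, 52, 40, 18,  6, 16]), array([-160, -155, -150, -145, -140, -135, -130, -125, -120, -115, -110,
       -105, -100,  -95,  -90,  -85,  -80,  -75,  -70,  -65,  -60,  -55,
        -50,  -45,  -40,  -35,  -30,  -25]))
```

Request:
move_arm(
  increments=[
    {"offset":[-0.0036,0.02,0.0081],"yaw":0.4,"jaw":255},
    {"offset":[-0.0036,0.04,0.0081],"yaw":0.4,"jaw":255},
    {"offset":[-0.0036,0.0575,0.0081],"yaw":0.4,"jaw":255},
    {"offset":[-0.0036,0.0575,0.0081],"yaw":0.4,"jaw":255},
    {"offset":[-0.0036,0.0575,0.0081],"yaw":0.4,"jaw":255},
  ],
)

```text
clock: 5.3
position: [0.4714, -0.0313, 0.112]
ee_rot: [-0.031, -0.706, 0.707, 0.033]
ft_force: [-0.2, -0.5, -1.5]
grip_width: 0.415
```

Run:
```python
from h import *
o=manip.get_obs();print(torig(o['position']),o['ft_force'],off(rig(-142,-140,113),-RY),off(rig(-112,-140,113),-RY))
```

```text
[-171.76266583 -145.85467146  112.03557219] [-0.2112778  -0.45343403 -1.54444278] (array([-0.0297, -0.0011, -0.006 ]), np.float64(-0.21084954496855346)) (array([-0.0597, -0.0012, -0.0061]), np.float64(-0.21084954496855346))
```

Request:
move_arm(
  increments=[
    {"offset":[-0.006,-0.001,-0.003],"yaw":0,"jaw":255},
    {"offset":[-0.012,-0.001,-0.006],"yaw":0,"jaw":255},
    {"offset":[-0.017,-0.001,-0.006],"yaw":0,"jaw":255},
    {"offset":[-0.022,-0.001,-0.006],"yaw":0,"jaw":255},
    {"offset":[-0.027,-0.001,-0.006],"yaw":0,"jaw":255},
    {"offset":[-0.032,-0.001,-0.006],"yaw":0,"jaw":255},
    {"offset":[-0.036,-0.001,-0.006],"yaw":0,"jaw":255},
    {"offset":[-0.04,-0.001,-0.006],"yaw":0,"jaw":255},
    {"offset":[-0.044,-0.001,-0.006],"yaw":0,"jaw":255},
    {"offset":[-0.048,-0.001,-0.006],"yaw":0,"jaw":255},
  ],
)

```text
clock: 6.13
position: [0.5199, -0.0297, 0.1128]
ee_rot: [-0.031, -0.706, 0.707, 0.033]
ft_force: [-0.5, -1.2, -0.9]
grip_width: 0.41
```

```bash
cat > tubes.py <<'E'
from h import *
import sys
def look(save=None):
    o=manip.get_obs();print('t',o['clock'],'tcp rig',torig(o['position']).round(1),'F',o['ft_force'].round(1),'grip',round(o['grip_width'],3))
    for n in('scene','side'):
        p=manip.camera(n); X,c=cloud(p); c=c.astype(int)
        if save:
            a=np.array([pix(p,rig(x,y,50)) for x in(-200,60) for y in(-280,100)]); lo=np.maximum(a.min(0).astype(int)-10,0); hi=a.max(0).astype(int)+10
            im=p['pixels'][lo[1]:hi[1],lo[0]:hi[0],::-1]; cv2.imwrite(f'pics/{save}_{n}.png',cv2.resize(im,None,fx=3 if im.shape[1]*3<=800 else 2,fy=3 if im.shape[1]*3<=800 else 2,interpolation=cv2.INTER_CUBIC)[:600,:800])
        d=X-O; R=np.stack([d@RX,d@RY,d[:,2]],-1)*1e3
        s=(R[:,0]>-170)&(R[:,0]<22)&(R[:,1]>-152)&(R[:,1]<-9)&(R[:,2]>25)&(R[:,2]<85); r=R[s];k=c[s]
        for nm,q in(('blue',k[:,2]>k[:,0]*1.4+25),('green',(k[:,1]>k[:,0]*1.4+25)&(k[:,1]>k[:,2]*1.2))):
            if q.sum()>10: print(n,nm,'cap',q.sum(),np.median(r[q],0).round(1),'max z',np.percentile(r[q][:,2],97).round(1))
        for lo,hi in((-170,-30),(-20,20)):
            q=(r[:,0]>lo)&(r[:,0]<hi)&((r[:,2]>64) if lo<-50 else (k.max(1)>90)&(r[:,2]<62))
            if q.sum()>15: print(n,(lo,hi),q.sum(),'y',np.percentile(r[q][:,1],[2,98]).round(0),'z',np.median(r[q][:,2]).round(1),'hist5',np.histogram(r[q][:,0],np.arange(-170,25,10))[0])
look(sys.argv[1] if len(sys.argv)>1 else None)
E
python3 tubes.py
```

```text
t 6.1333 tcp rig [-123.5 -140.   112.8] F [-0.5 -1.2 -0.9] grip 0.41
scene blue cap 117 [-89.2 -98.3  72.8] max z 76.2
scene green cap 108 [ -58.9 -104.1   72.8] max z 76.7
scene (-170, -30) 1598 y [-146.  -20.] z 71.7 hist5 [  0   0   0  21 148 292  48 176 251  31 153 308  32 138   0   0   0   0
   0]
scene (-20, 20) 179 y [-112.  -25.] z 57.5 hist5 [  0   0   0   0   0   0   0   0   0   0   0   0   0   0   0 179   0   0
   0]
side blue cap 56 [-93.6 -94.4  72.8] max z 75.6
side green cap 54 [ -65.9 -100.4   72.2] max z 76.3
side (-170, -30) 1103 y [-126.  -17.] z 70.6 hist5 [  0   0   0  10 147 136 104 112  93  88 116  96  80 121   0   0   0   0
   0]
```

Request:
move_arm(
  increments=[
    {"offset":[-0.004,0,0],"yaw":0,"jaw":255},
    {"offset":[-0.008,0,0],"yaw":0,"jaw":255},
    {"offset":[-0.011,0,0],"yaw":0,"jaw":255},
    {"offset":[-0.013,0,0],"yaw":0,"jaw":255},
    {"offset":[-0.013,0,0],"yaw":0,"jaw":255},
    {"offset":[-0.013,0,0],"yaw":0,"jaw":255},
  ],
)

```text
clock: 6.73
position: [0.5333, -0.0308, 0.1128]
ee_rot: [-0.031, -0.706, 0.707, 0.033]
ft_force: [-0.0, 0.3, -1.5]
grip_width: 0.412
```

```bash
python3 tubes.py t2
```

```text
t 6.7333 tcp rig [-110.1 -140.   112.8] F [-0.   0.3 -1.5] grip 0.412
scene blue cap 128 [-71.5 -98.4  72.1] max z 76.1
scene green cap 186 [ -37.  -104.2   67.8] max z 75.8
scene (-170, -30) 1598 y [-146.  -21.] z 70.3 hist5 [  0   0   0   0   1 125 236 165  79 237 180  55 209 311   0   0   0   0
   0]
scene (-20, 20) 267 y [-112.  -26.] z 53.9 hist5 [  0   0   0   0   0   0   0   0   0   0   0   0   0   0   0   6 103 158
   0]
side blue cap 62 [-79.1 -94.6  72.6] max z 76.2
side green cap 56 [ -48.6 -101.2   72.9] max z 77.2
side (-170, -30) 910 y [-127.  -16.] z 70.1 hist5 [  0   0   0   0   0 120 147  58 127 107  55 123 109  64   0   0   0   0
   0]
side (-20, 20) 207 y [-118.  -51.] z 51.7 hist5 [ 0  0  0  0  0  0  0  0  0  0  0  0  0  0  0 42 81 63 21]
```

View pics/t2_scene.png

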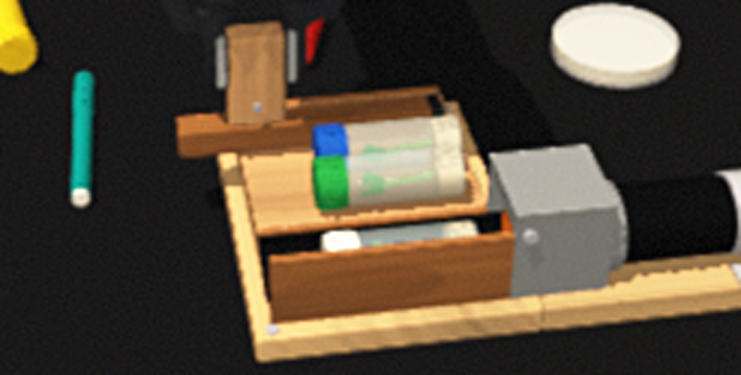

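The crop shows white in the gutter (cap at ~(340,242)), with green and blue still on the shelf. Now take the stick to the open end of the gutter.

Request:
move_arm(
  increments=[
    {"offset":[0.006,-0.02,0],"yaw":0,"jaw":255},
    {"offset":[0.006,-0.05,0.02],"yaw":0,"jaw":255},
    {"offset":[-0.01,-0.06,0.05],"yaw":0,"jaw":255},
    {"offset":[-0.04,-0.06,0.075],"yaw":0,"jaw":255},
    {"offset":[-0.075,-0.06,0.1],"yaw":0,"jaw":255},
    {"offset":[-0.11,-0.06,0.118],"yaw":0,"jaw":255},
    {"offset":[-0.11,-0.06,0.118],"yaw":0,"jaw":255},
    {"offset":[-0.11,-0.06,0.118],"yaw":0,"jaw":255},
  ],
)

```text
clock: 7.5
position: [0.6326, -0.1596, 0.171]
ee_rot: [-0.031, -0.706, 0.707, 0.035]
ft_force: [-0.6, 0.4, -1.3]
grip_width: 0.413
```

Run:
```python
from h import *
o=manip.get_obs();print(torig(o['position']),off(rig(0,-257,97),-RY),o['joint_pos'].round(2))
```

```text
[-1.55299302e-02 -2.59644184e+02  1.71003987e+02] (array([-0.0004,  0.074 , -0.0028]), np.float64(-0.3304585495282879)) [ 0.38  0.46 -0.27  1.46  0.13  1.24 -1.57]
```

Request:
move_arm(
  increments=[
    {"offset":[0,0.02,-0.001],"yaw":-0.3,"jaw":255},
    {"offset":[0,0.04,-0.002],"yaw":-0.3,"jaw":255},
    {"offset":[0,0.06,-0.003],"yaw":-0.3,"jaw":255},
    {"offset":[0,0.074,-0.003],"yaw":-0.3,"jaw":255},
    {"offset":[0,0.074,-0.003],"yaw":-0.3,"jaw":255},
    {"offset":[0,0.074,-0.003],"yaw":-0.3,"jaw":255},
  ],
)

```text
clock: 8.0
position: [0.6321, -0.1562, 0.0971]
ee_rot: [-0.029, -0.706, 0.707, 0.033]
ft_force: [-0.2, 0.4, -0.6]
grip_width: 0.416
```

Run:
```python
from h import *
import stick
o,p,X,m=stick.tool(); cv2.imwrite('pics/w3.png',p['pixels'][:,:,::-1])
print(torig(o['position']),o['ft_force'],off(rig(0,-62,97),-RY))
Q=X[m][:,:3]; W=Q@Ro.from_quat(o['ee_rot']).as_matrix().T+o['position']; d=W-O; R=np.stack([d@RX,d@RY,d[:,2]],-1)*1e3
def q(n,s): print(n,s.sum(),np.percentile(R[s],[3,50,97],axis=0).round(1).tolist() if s.sum() else '')
q('backboard top',(R[:,0]>5)&(R[:,0]<45)&(R[:,1]>-148)&(R[:,1]<-15)&(R[:,2]>62)&(R[:,2]<70))
q('bar top',(abs(R[:,0])<15)&(R[:,1]>-200)&(R[:,1]<-138)&(R[:,2]>48)&(R[:,2]<58))
q('tube',(abs(R[:,0])<14)&(R[:,1]>-130)&(R[:,1]<-10)&(R[:,2]>46)&(R[:,2]<60))
q('shelf tubes',(R[:,0]>-130)&(R[:,0]<-25)&(R[:,1]>-130)&(R[:,1]<-10)&(R[:,2]>66)&(R[:,2]<78))
```

```text
[  -0.86746982 -256.3301274    97.14550312] [-0.21774326  0.42345327 -0.62705456] (array([-0.    ,  0.0008, -0.1945]), np.float64(-0.013280644595980107))
backboard top 1376 [[22.2, -146.6, 62.8], [25.8, -124.0, 66.5], [28.1, -101.6, 67.8]]
bar top 3779 [[-9.8, -198.2, 49.5], [0.4, -168.9, 51.7], [8.9, -139.9, 52.9]]
tube 3090 [[-12.8, -115.2, 46.6], [1.0, -100.4, 52.4], [11.0, -80.4, 55.2]]
shelf tubes 5314 [[-87.4, -113.7, 66.6], [-58.9, -98.5, 72.2], [-34.9, -76.2, 75.2]]
```

View pics/w3.png

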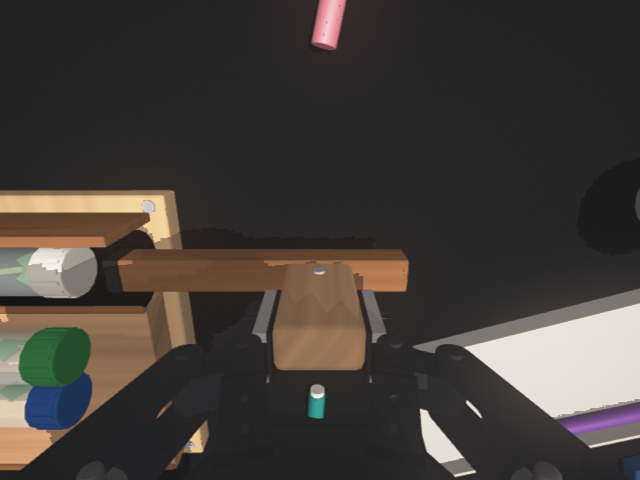

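Wrist view: the bar (front at ~(105,270)) is in line with the white tube's cap (62,272) and the backboard gives x agreement within 1 mm. Push tube 1.

Request:
move_arm(
  increments=[
    {"offset":[-0.0005,0,-0.008],"yaw":0,"jaw":255},
    {"offset":[-0.0008,0,-0.016],"yaw":0,"jaw":255},
    {"offset":[-0.0008,0,-0.026],"yaw":0,"jaw":255},
    {"offset":[-0.0008,0,-0.036],"yaw":0,"jaw":255},
    {"offset":[-0.0008,0,-0.048],"yaw":0,"jaw":255},
    {"offset":[-0.0008,0,-0.06],"yaw":0,"jaw":255},
    {"offset":[-0.0008,0,-0.072],"yaw":0,"jaw":255},
    {"offset":[-0.0008,0,-0.084],"yaw":0,"jaw":255},
    {"offset":[-0.0008,0,-0.096],"yaw":0,"jaw":255},
    {"offset":[-0.0008,0,-0.105],"yaw":0,"jaw":255},
  ],
)

```text
clock: 8.88
position: [0.6429, -0.0497, 0.0979]
ee_rot: [-0.029, -0.706, 0.707, 0.032]
ft_force: [0.3, -0.0, -0.8]
grip_width: 0.412
```

Run:
```python
from h import *
o=manip.get_obs();print(torig(o['position']),o['ft_force'],off(rig(0,-60,97),-RY))
```

```text
[   0.63345004 -149.2944523    97.92970462] [ 0.3321889  -0.01730822 -0.75732033] (array([ 0.0005,  0.0008, -0.0893]), np.float64(0.05737552021172121))
```

Request:
move_arm(
  increments=[
    {"offset":[0.0005,0.001,-0.01],"yaw":0,"jaw":255},
    {"offset":[0.0005,0.001,-0.021],"yaw":0,"jaw":255},
    {"offset":[0.0005,0.001,-0.032],"yaw":0,"jaw":255},
    {"offset":[0.0005,0.001,-0.043],"yaw":0,"jaw":255},
    {"offset":[0.0005,0.001,-0.054],"yaw":0,"jaw":255},
    {"offset":[0.0005,0.001,-0.065],"yaw":0,"jaw":255},
    {"offset":[0.0005,0.001,-0.074],"yaw":0,"jaw":255},
    {"offset":[0.0005,0.001,-0.082],"yaw":0,"jaw":255},
    {"offset":[0.0005,0.001,-0.089],"yaw":0,"jaw":255},
    {"offset":[0.0005,0.001,-0.089],"yaw":0,"jaw":255},
  ],
)

```text
clock: 9.72
position: [0.65, 0.0413, 0.0969]
ee_rot: [0.028, 0.706, -0.706, -0.031]
ft_force: [0.0, 0.7, -2.4]
grip_width: 0.409
```

```bash
python3 tubes.py
python3 - <<'E'
from h import *
o=manip.get_obs();print(torig(o['position']),o['ft_force'],off(rig(0,-258,97),-RY))
E
```

```text
t 9.7167 tcp rig [ -0.2 -58.1  96.9] F [ 0.   0.7 -2.4] grip 0.409
scene blue cap 103 [-70.5 -99.1  72. ] max z 76.2
scene green cap 186 [ -36.2 -104.    68. ] max z 75.4
scene (-170, -30) 428 y [-111.  -22.] z 72.6 hist5 [  0   0   0   0   0   0   0   0  38 122  56  21  80 111   0   0   0   0
   0]
scene (-20, 20) 211 y [-106.  -11.] z 52.4 hist5 [ 0  0  0  0  0  0  0  0  0  0  0  0  0  0  0  5 87 96 23]
side blue cap 61 [-79.3 -93.2  72.5] max z 77.1
side green cap 56 [ -48.9 -101.8   73.1] max z 77.3
side (-170, -30) 614 y [-106.  -16.] z 71.6 hist5 [  0   0   0   0   0   0   0  27 126 110  53 122 108  68   0   0   0   0
   0]
side (-20, 20) 43 y [-111.  -41.] z 52.2 hist5 [ 0  0  0  0  0  0  0  0  0  0  0  0  0  0  0  0 37  5  1]
[ 2.41634458e-02 -6.01677576e+01  9.67557557e+01] [ 0.76108316 -0.16902727 -2.77342851] (array([ 0.0003, -0.    ,  0.1978]), np.float64(0.07522555173088108))
```

Request:
move_arm(
  increments=[
    {"offset":[0,0,0.02],"yaw":0,"jaw":255},
    {"offset":[0,0,0.045],"yaw":0,"jaw":255},
    {"offset":[0,0,0.07],"yaw":0,"jaw":255},
    {"offset":[0,0,0.09],"yaw":0,"jaw":255},
    {"offset":[0,-0.01,0.095],"yaw":0,"jaw":255},
    {"offset":[0,-0.04,0.095],"yaw":0,"jaw":255},
    {"offset":[0,-0.07,0.09],"yaw":0,"jaw":255},
    {"offset":[0,-0.075,0.085],"yaw":0,"jaw":255},
    {"offset":[0,-0.075,0.082],"yaw":0,"jaw":255},
  ],
)

```text
clock: 10.57
position: [0.6448, -0.0417, 0.1752]
ee_rot: [-0.031, -0.706, 0.707, 0.03]
ft_force: [0.6, 0.1, -1.7]
grip_width: 0.415
```

Run:
```python
from h import *
o=manip.get_obs();print(torig(o['position']),o['ft_force'],off(rig(-115,-140,172),-RY))
```

```text
[   1.88951024 -141.15608269  175.18324788] [ 0.5950525   0.05983491 -1.73028213] (array([ 0.1169,  0.003 , -0.0013]), np.float64(0.08520880839336087))
```

Request:
move_arm(
  increments=[
    {"offset":[0.03,0.003,0],"yaw":0,"jaw":255},
    {"offset":[0.06,0.003,0],"yaw":0,"jaw":255},
    {"offset":[0.09,0.003,0],"yaw":0,"jaw":255},
    {"offset":[0.117,0.003,0],"yaw":0,"jaw":255},
    {"offset":[0.117,0.003,0],"yaw":0,"jaw":255},
    {"offset":[0.117,0.003,0],"yaw":0,"jaw":255},
  ],
)

```text
clock: 11.07
position: [0.5269, -0.0317, 0.1714]
ee_rot: [-0.03, -0.706, 0.707, 0.03]
ft_force: [1.3, 0.3, -1.3]
grip_width: 0.414
```

```bash
python3 tubes.py
python3 - <<'E'
from h import *
o=manip.get_obs();print(torig(o['position']),o['ft_force'],off(rig(-115,-140,113),-RY))
E
```

```text
t 11.0667 tcp rig [-116.5 -141.5  171.4] F [ 1.3  0.3 -1.3] grip 0.414
scene blue cap 122 [-71.4 -98.4  72.5] max z 76.5
scene green cap 186 [ -36.4 -104.2   68.1] max z 75.9
scene (-170, -30) 1069 y [-110.  -20.] z 72.0 hist5 [  0   0   0   0   0   0   0   0  85 230 181  59 215 299   0   0   0   0
   0]
side blue cap 52 [-77.8 -94.4  73.3] max z 76.7
side green cap 56 [ -48.9 -101.4   72.5] max z 76.3
side (-170, -30) 606 y [-108.  -16.] z 71.7 hist5 [  0   0   0   0   0   0   0  21 124 103  54 125 111  68   0   0   0   0
   0]
[-114.81356781 -141.338957    171.70023324] [-0.12233507 -0.36214697 -1.02129233] (array([ 0.0003,  0.0587, -0.0014]), np.float64(0.07886180948587196))
```

Request:
move_arm(
  increments=[
    {"offset":[0,0.02,-0.001],"yaw":0,"jaw":255},
    {"offset":[0,0.04,-0.001],"yaw":0,"jaw":255},
    {"offset":[0,0.058,-0.001],"yaw":0,"jaw":255},
    {"offset":[0,0.058,-0.001],"yaw":0,"jaw":255},
    {"offset":[-0.006,0.058,-0.001],"yaw":0,"jaw":255},
    {"offset":[-0.012,0.058,-0.001],"yaw":0,"jaw":255},
    {"offset":[-0.017,0.058,-0.001],"yaw":0,"jaw":255},
    {"offset":[-0.021,0.058,-0.001],"yaw":0,"jaw":255},
    {"offset":[-0.025,0.058,-0.001],"yaw":0,"jaw":255},
    {"offset":[-0.028,0.058,-0.001],"yaw":0,"jaw":255},
  ],
)

```text
clock: 12.0
position: [0.5574, -0.0332, 0.1141]
ee_rot: [-0.031, -0.706, 0.707, 0.03]
ft_force: [-0.7, -0.1, -0.9]
grip_width: 0.41
```

```bash
python3 tubes.py
```

```text
t 12.0 tcp rig [ -86.  -140.3  114.1] F [-0.7 -0.1 -0.9] grip 0.41
scene blue cap 124 [-51.9 -98.7  72.6] max z 76.9
scene green cap 203 [ -16.8 -104.1   69.7] max z 78.0
scene (-170, -30) 1099 y [-147.  -19.] z 70.5 hist5 [  0   0   0   0   0   0   0  64 163 318  80 235 173  66   0   0   0   0
   0]
scene (-20, 20) 182 y [-111.  -24.] z 57.5 hist5 [  0   0   0   0   0   0   0   0   0   0   0   0   0   0   0 179   3   0
   0]
side blue cap 58 [-58.1 -94.   72.7] max z 77.3
side green cap 59 [ -26.5 -100.2   74.6] max z 78.7
side (-170, -30) 729 y [-126.  -16.] z 70.0 hist5 [  0   0   0   0   0   0   0  66 137 104 122 110  65 125   0   0   0   0
   0]
```

Green is on the crest; push 8 mm more.

Request:
move_arm(
  increments=[
    {"offset":[-0.003,0.001,0],"yaw":0,"jaw":255},
    {"offset":[-0.006,0.001,0],"yaw":0,"jaw":255},
    {"offset":[-0.008,0.001,0],"yaw":0,"jaw":255},
    {"offset":[-0.008,0.001,0],"yaw":0,"jaw":255},
    {"offset":[-0.008,0.001,0],"yaw":0,"jaw":255},
  ],
)

```text
clock: 12.52
position: [0.5652, -0.0339, 0.1129]
ee_rot: [-0.031, -0.706, 0.707, 0.03]
ft_force: [-0.5, -0.3, -1.7]
grip_width: 0.412
```

```bash
python3 tubes.py
```

```text
t 12.5167 tcp rig [ -78.1 -140.3  112.9] F [-0.5 -0.3 -1.7] grip 0.412
scene blue cap 196 [-37.9 -98.4  67.6] max z 76.1
scene green cap 70 [  -0.9 -103.8   54.1] max z 56.2
scene (-170, -30) 1131 y [-147.  -19.] z 69.1 hist5 [  0   0   0   0   0   0   0   0 102 181 280  71 238 259   0   0   0   0
   0]
scene (-20, 20) 282 y [-111.  -25.] z 53.9 hist5 [  0   0   0   0   0   0   0   0   0   0   0   0   0   0   0   7 119 156
   0]
side blue cap 59 [-49.3 -94.6  72.9] max z 76.4
side green cap 70 [  -3.7 -100.7   52.2] max z 56.0
side (-170, -30) 604 y [-130.  -16.] z 69.6 hist5 [  0   0   0   0   0   0   0   0  99 139  72 129 108  57   0   0   0   0
   0]
side (-20, 20) 188 y [-109.  -51.] z 52.1 hist5 [ 0  0  0  0  0  0  0  0  0  0  0  0  0  0  0 51 72 55 10]
```

Request:
move_arm(
  increments=[
    {"offset":[0.006,-0.02,0],"yaw":0,"jaw":255},
    {"offset":[0.006,-0.05,0.02],"yaw":0,"jaw":255},
    {"offset":[0,-0.06,0.05],"yaw":0,"jaw":255},
    {"offset":[-0.02,-0.06,0.08],"yaw":0,"jaw":255},
    {"offset":[-0.05,-0.06,0.105],"yaw":0,"jaw":255},
    {"offset":[-0.078,-0.06,0.118],"yaw":0,"jaw":255},
    {"offset":[-0.078,-0.06,0.118],"yaw":0,"jaw":255},
    {"offset":[-0.078,-0.06,0.118],"yaw":0,"jaw":255},
  ],
)

```text
clock: 13.28
position: [0.6328, -0.1589, 0.1721]
ee_rot: [0.031, 0.706, -0.706, -0.031]
ft_force: [-0.5, 0.9, -1.7]
grip_width: 0.41
```

Run:
```python
from h import *
o=manip.get_obs();print(torig(o['position']),off(rig(0,-257,97),-RY))
```

```text
[ 1.24894840e-01 -2.59002031e+02  1.72082146e+02] (array([ 0.0002,  0.0751, -0.002 ]), np.float64(-0.013087140453265533))
```

Request:
move_arm(
  increments=[
    {"offset":[0,0.025,0],"yaw":0,"jaw":255},
    {"offset":[0,0.05,0],"yaw":0,"jaw":255},
    {"offset":[0,0.07,0],"yaw":0,"jaw":255},
    {"offset":[0,0.075,0],"yaw":0,"jaw":255},
    {"offset":[0,0.075,0],"yaw":0,"jaw":255},
  ],
)

```text
clock: 13.7
position: [0.6315, -0.1579, 0.0959]
ee_rot: [0.03, 0.707, -0.706, -0.031]
ft_force: [0.2, -0.5, -1.4]
grip_width: 0.414
```

Request:
move_arm(
  increments=[
    {"offset":[0,0,-0.008],"yaw":0,"jaw":255},
    {"offset":[0,0,-0.016],"yaw":0,"jaw":255},
    {"offset":[0,0,-0.026],"yaw":0,"jaw":255},
    {"offset":[0,0,-0.036],"yaw":0,"jaw":255},
    {"offset":[0,0,-0.048],"yaw":0,"jaw":255},
    {"offset":[0,0,-0.06],"yaw":0,"jaw":255},
    {"offset":[0,0,-0.072],"yaw":0,"jaw":255},
    {"offset":[0,0,-0.084],"yaw":0,"jaw":255},
    {"offset":[0,0,-0.096],"yaw":0,"jaw":255},
    {"offset":[0,0,-0.105],"yaw":0,"jaw":255},
  ],
)

```text
clock: 14.53
position: [0.6406, -0.0509, 0.0959]
ee_rot: [0.029, 0.707, -0.706, -0.031]
ft_force: [0.0, 0.4, -0.9]
grip_width: 0.412
```

Run:
```python
from h import *
o=manip.get_obs();print(torig(o['position']),o['ft_force'],off(rig(0,-60,97),-RY))
```

```text
[  -1.5325351  -150.74001011   95.86110915] [ 0.01998102  0.4312792  -0.89961965] (array([-0.0017, -0.001 , -0.0907]), np.float64(0.1266347169973585))
```

Request:
move_arm(
  increments=[
    {"offset":[-0.001,-0.001,-0.01],"yaw":0,"jaw":255},
    {"offset":[-0.0015,-0.001,-0.021],"yaw":0,"jaw":255},
    {"offset":[-0.0015,-0.001,-0.032],"yaw":0,"jaw":255},
    {"offset":[-0.0015,-0.001,-0.043],"yaw":0,"jaw":255},
    {"offset":[-0.0015,-0.001,-0.054],"yaw":0,"jaw":255},
    {"offset":[-0.0015,-0.001,-0.065],"yaw":0,"jaw":255},
    {"offset":[-0.0015,-0.001,-0.074],"yaw":0,"jaw":255},
    {"offset":[-0.0015,-0.001,-0.082],"yaw":0,"jaw":255},
    {"offset":[-0.0015,-0.001,-0.09],"yaw":0,"jaw":255},
    {"offset":[-0.0015,-0.001,-0.09],"yaw":0,"jaw":255},
  ],
)

```text
clock: 15.37
position: [0.6497, 0.0411, 0.097]
ee_rot: [0.028, 0.708, -0.705, -0.03]
ft_force: [-0.1, 1.3, -2.4]
grip_width: 0.413
```

```bash
python3 tubes.py
```

```text
t 15.3667 tcp rig [ -0.5 -58.2  97. ] F [-0.1  1.3 -2.4] grip 0.413
scene blue cap 182 [-37.6 -98.5  66.9] max z 75.5
scene (-170, -30) 178 y [-105.  -80.] z 71.9 hist5 [ 0  0  0  0  0  0  0  0  0  0  2 27 67 82  0  0  0  0  0]
scene (-20, 20) 224 y [-106.  -11.] z 52.6 hist5 [  0   0   0   0   0   0   0   0   0   0   0   0   0   0   0   4  83 113
  24]
side blue cap 57 [-49.1 -93.4  72.9] max z 76.5
side (-170, -30) 310 y [-105.  -16.] z 71.6 hist5 [  0   0   0   0   0   0   0   0   0   0  19 127 108  56   0   0   0   0
   0]
side (-20, 20) 38 y [-116.  -41.] z 52.1 hist5 [ 0  0  0  0  0  0  0  0  0  0  0  0  0  0  0  0 33  5  0]
```

Second one is in. Withdraw, lift, and go behind blue (x ≈ -45; left side ≈ -61).

Request:
move_arm(
  increments=[
    {"offset":[0,0,0.02],"yaw":0,"jaw":255},
    {"offset":[0,0,0.045],"yaw":0,"jaw":255},
    {"offset":[0,0,0.07],"yaw":0,"jaw":255},
    {"offset":[0,0,0.09],"yaw":0,"jaw":255},
    {"offset":[0,-0.01,0.095],"yaw":0,"jaw":255},
    {"offset":[0,-0.04,0.095],"yaw":0,"jaw":255},
    {"offset":[0,-0.07,0.09],"yaw":0,"jaw":255},
    {"offset":[0,-0.075,0.085],"yaw":0,"jaw":255},
    {"offset":[0,-0.075,0.082],"yaw":0,"jaw":255},
  ],
)

```text
clock: 16.22
position: [0.6445, -0.0421, 0.1751]
ee_rot: [0.031, 0.707, -0.706, -0.029]
ft_force: [0.1, -0.0, -1.8]
grip_width: 0.408
```

Request:
move_arm(
  increments=[
    {"offset":[0.03,0.003,0],"yaw":0,"jaw":255},
    {"offset":[0.06,0.003,0],"yaw":0,"jaw":255},
    {"offset":[0.088,0.003,0],"yaw":0,"jaw":255},
    {"offset":[0.088,0.003,0],"yaw":0,"jaw":255},
    {"offset":[0.088,0.003,0],"yaw":0,"jaw":255},
  ],
)

```text
clock: 16.63
position: [0.5554, -0.0346, 0.1712]
ee_rot: [0.03, 0.707, -0.706, -0.029]
ft_force: [0.9, -0.6, -0.9]
grip_width: 0.412
```

```bash
python3 tubes.py
python3 - <<'E'
from h import *
print(off(rig(-86,-142,113),-RY))
E
```

```text
t 16.6333 tcp rig [ -87.8 -141.9  171.2] F [ 0.9 -0.6 -0.9] grip 0.412
scene blue cap 189 [-37.7 -98.2  67.9] max z 76.7
scene (-170, -30) 561 y [-105.  -18.] z 72.0 hist5 [  0   0   0   0   0   0   0   0   0   0   1  69 224 267   0   0   0   0
   0]
side blue cap 51 [-47.6 -94.1  72.7] max z 76.4
side (-170, -30) 300 y [-104.  -15.] z 72.0 hist5 [  0   0   0   0   0   0   0   0   0   0  16 124 105  55   0   0   0   0
   0]
(array([0.0001, 0.0586, 0.0003]), np.float64(0.16199669619676627))
```

Request:
move_arm(
  increments=[
    {"offset":[0,0.02,0],"yaw":0,"jaw":255},
    {"offset":[0,0.04,0],"yaw":0,"jaw":255},
    {"offset":[0,0.058,0],"yaw":0,"jaw":255},
    {"offset":[0,0.058,0],"yaw":0,"jaw":255},
    {"offset":[-0.006,0.058,0],"yaw":0,"jaw":255},
    {"offset":[-0.012,0.058,0],"yaw":0,"jaw":255},
    {"offset":[-0.017,0.058,0],"yaw":0,"jaw":255},
    {"offset":[-0.021,0.058,0],"yaw":0,"jaw":255},
    {"offset":[-0.025,0.058,0],"yaw":0,"jaw":255},
    {"offset":[-0.029,0.058,0],"yaw":0,"jaw":255},
  ],
)

```text
clock: 17.57
position: [0.5868, -0.0371, 0.1141]
ee_rot: [0.031, 0.707, -0.706, -0.029]
ft_force: [-0.6, -0.2, -1.0]
grip_width: 0.413
```

Request:
move_arm(
  increments=[
    {"offset":[-0.003,0,0],"yaw":0,"jaw":255},
    {"offset":[-0.006,0,0],"yaw":0,"jaw":255},
    {"offset":[-0.009,0,0],"yaw":0,"jaw":255},
    {"offset":[-0.011,0,0],"yaw":0,"jaw":255},
    {"offset":[-0.011,0,0],"yaw":0,"jaw":255},
    {"offset":[-0.011,0,0],"yaw":0,"jaw":255},
  ],
)

```text
clock: 18.07
position: [0.5978, -0.038, 0.114]
ee_rot: [0.031, 0.707, -0.706, -0.029]
ft_force: [0.2, -0.0, -1.9]
grip_width: 0.415
```

```bash
python3 tubes.py
```

```text
t 18.0667 tcp rig [ -45.3 -141.5  114. ] F [ 0.2 -0.  -1.9] grip 0.415
scene blue cap 71 [  0.3 -98.2  54.2] max z 56.8
scene (-170, -30) 633 y [-149.  -23.] z 69.3 hist5 [  0   0   0   0   0   0   0   0   0   0   0  59 190 384   0   0   0   0
   0]
scene (-20, 20) 258 y [-105.  -18.] z 54.0 hist5 [  0   0   0   0   0   0   0   0   0   0   0   0   0   0   0   4  96 158
   0]
side blue cap 84 [ -2.7 -96.6  50.6] max z 55.9
side (-170, -30) 298 y [-139.  -19.] z 69.3 hist5 [  0   0   0   0   0   0   0   0   0   0   0  65 141  92   0   0   0   0
   0]
side (-20, 20) 175 y [-107.  -50.] z 51.5 hist5 [ 0  0  0  0  0  0  0  0  0  0  0  0  0  0  0 40 67 57 11]
```

Blue is in the gutter. Go round behind it.

Request:
move_arm(
  increments=[
    {"offset":[0.006,-0.02,0],"yaw":0,"jaw":255},
    {"offset":[0.006,-0.05,0.02],"yaw":0,"jaw":255},
    {"offset":[0,-0.06,0.05],"yaw":0,"jaw":255},
    {"offset":[-0.015,-0.06,0.08],"yaw":0,"jaw":255},
    {"offset":[-0.03,-0.06,0.105],"yaw":0,"jaw":255},
    {"offset":[-0.045,-0.06,0.117],"yaw":0,"jaw":255},
    {"offset":[-0.045,-0.06,0.117],"yaw":0,"jaw":255},
    {"offset":[-0.045,-0.06,0.117],"yaw":0,"jaw":255},
  ],
)

```text
clock: 18.83
position: [0.6324, -0.1591, 0.1734]
ee_rot: [0.031, 0.707, -0.706, -0.029]
ft_force: [-1.0, 1.0, -1.8]
grip_width: 0.411
```

Run:
```python
from h import *
o=manip.get_obs();print(torig(o['position']),off(rig(0,-257,97),-RY))
```

```text
[-2.53587610e-01 -2.59240611e+02  1.73442571e+02] (array([-0.0001,  0.0764, -0.002 ]), np.float64(0.08334878068681917))
```

Request:
move_arm(
  increments=[
    {"offset":[0,0.025,0],"yaw":0,"jaw":255},
    {"offset":[0,0.05,0],"yaw":0,"jaw":255},
    {"offset":[0,0.07,0],"yaw":0,"jaw":255},
    {"offset":[0,0.076,0],"yaw":0,"jaw":255},
    {"offset":[0,0.076,0],"yaw":0,"jaw":255},
  ],
)

```text
clock: 19.25
position: [0.6313, -0.1576, 0.0958]
ee_rot: [0.029, 0.708, -0.705, -0.03]
ft_force: [0.3, 0.2, -1.6]
grip_width: 0.413
```

Request:
move_arm(
  increments=[
    {"offset":[-0.0005,0,-0.008],"yaw":0,"jaw":255},
    {"offset":[-0.0005,0,-0.016],"yaw":0,"jaw":255},
    {"offset":[-0.0005,0,-0.026],"yaw":0,"jaw":255},
    {"offset":[-0.0005,0,-0.036],"yaw":0,"jaw":255},
    {"offset":[-0.0005,0,-0.048],"yaw":0,"jaw":255},
    {"offset":[-0.0005,0,-0.06],"yaw":0,"jaw":255},
    {"offset":[-0.0005,0,-0.072],"yaw":0,"jaw":255},
    {"offset":[-0.0005,0,-0.084],"yaw":0,"jaw":255},
    {"offset":[-0.0005,0,-0.096],"yaw":0,"jaw":255},
    {"offset":[-0.0005,0,-0.105],"yaw":0,"jaw":255},
  ],
)

```text
clock: 20.08
position: [0.6407, -0.0507, 0.0961]
ee_rot: [0.029, 0.708, -0.705, -0.03]
ft_force: [0.3, 0.1, -1.6]
grip_width: 0.413
```

Run:
```python
from h import *
o=manip.get_obs();print(torig(o['position']),o['ft_force'],off(rig(0,-60,97),-RY))
```

```text
[  -1.46087193 -150.4948575    96.12047729] [ 0.28136793  0.12279811 -1.56223371] (array([-0.0018, -0.0005, -0.0905]), np.float64(0.2374748787218124))
```

Request:
move_arm(
  increments=[
    {"offset":[-0.001,-0.001,-0.01],"yaw":0,"jaw":255},
    {"offset":[-0.0015,-0.001,-0.021],"yaw":0,"jaw":255},
    {"offset":[-0.0015,-0.001,-0.032],"yaw":0,"jaw":255},
    {"offset":[-0.0015,-0.001,-0.043],"yaw":0,"jaw":255},
    {"offset":[-0.0015,-0.001,-0.054],"yaw":0,"jaw":255},
    {"offset":[-0.0015,-0.001,-0.065],"yaw":0,"jaw":255},
    {"offset":[-0.0015,-0.001,-0.074],"yaw":0,"jaw":255},
    {"offset":[-0.0015,-0.001,-0.082],"yaw":0,"jaw":255},
    {"offset":[-0.0015,-0.001,-0.091],"yaw":0,"jaw":255},
    {"offset":[-0.0015,-0.001,-0.091],"yaw":0,"jaw":255},
  ],
)

```text
clock: 20.92
position: [0.6497, 0.0427, 0.0976]
ee_rot: [0.028, 0.709, -0.705, -0.029]
ft_force: [0.1, 0.4, -1.8]
grip_width: 0.41
```

Run:
```python
from h import *
o=manip.get_obs();print(torig(o['position']),o['ft_force'],off(rig(0,-258,97),-RY))
```

```text
[ -0.58945397 -56.68028686  97.58517603] [ 0.07523629  0.406851   -1.80204072] (array([ 0.0007, -0.0005,  0.2013]), np.float64(0.369410223246021))
```

Front at y ≈ 63. Draw out fully, then check the flap before returning the stick.

Request:
move_arm(
  increments=[
    {"offset":[0,0,0.02],"yaw":0,"jaw":255},
    {"offset":[0,0,0.045],"yaw":0,"jaw":255},
    {"offset":[0,0,0.07],"yaw":0,"jaw":255},
    {"offset":[0,0,0.095],"yaw":0,"jaw":255},
    {"offset":[0,0,0.12],"yaw":0,"jaw":255},
    {"offset":[0,0,0.145],"yaw":0,"jaw":255},
    {"offset":[0,0,0.17],"yaw":0,"jaw":255},
    {"offset":[0,0,0.195],"yaw":0,"jaw":255},
    {"offset":[0,0,0.2],"yaw":0,"jaw":255},
  ],
)

```text
clock: 21.67
position: [0.6326, -0.1632, 0.0965]
ee_rot: [0.03, 0.707, -0.706, -0.031]
ft_force: [-0.3, -2.0, -1.5]
grip_width: 0.409
```

Request:
move_arm(
  increments=[
    {"offset":[0,-0.03,0],"yaw":0,"jaw":255},
    {"offset":[0,-0.07,0.01],"yaw":0,"jaw":255},
    {"offset":[0,-0.075,0.02],"yaw":0,"jaw":255},
    {"offset":[0,-0.075,0.02],"yaw":0,"jaw":255},
  ],
)

```text
clock: 22.0
position: [0.6323, -0.1865, 0.1752]
ee_rot: [-0.034, -0.706, 0.706, 0.03]
ft_force: [-0.0, -1.1, -2.1]
grip_width: 0.409
```

Run:
```python
from h import *
o=manip.get_obs();print(torig(o['position']),o['ft_force'])
ims=[]
for n in('scene','side'):
    p=manip.camera(n); u=pix(p,rig(0,-30,45)).astype(int); im=p['pixels'][u[1]-50:u[1]+50,u[0]-65:u[0]+65,::-1]
    ims.append(cv2.resize(im,None,fx=3,fy=3,interpolation=cv2.INTER_CUBIC))
    X,c=cloud(p); c=c.astype(int); d=X-O; R=np.stack([d@RX,d@RY,d[:,2]],-1)*1e3
    s=(abs(R[:,0])<20)&(R[:,1]>-14)&(R[:,1]<50)&(R[:,2]>18)&(R[:,2]<72)&(c[:,0]>120)&(c[:,0]>1.5*c[:,1])
    print(n,s.sum(),np.percentile(R[s],[5,50,95],axis=0).round(1).tolist() if s.sum() else '')
    print([(q,[(np.round(e['centre']),round(e['confidence'],2)) for e in manip.spot_point(p,q)[:2]]) for q in('flap_edge','beaker','petri_dish','pen_teal')], pix(p,rig(0,0,24)).round())
cv2.imwrite('pics/flap.png',np.hstack(ims))
```

```text
[   2.01631103 -286.46650559  175.16888785] [-0.02740959 -1.11048565 -2.09483863]
scene 16 [[-18.9, -1.3, 34.1], [-13.2, -0.5, 42.7], [-2.5, 0.4, 49.1]]
[('flap_edge', [(array([148., 266.]), 0.47)]), ('beaker', [(array([122., 342.]), 0.83), (array([367., 290.]), 0.5)]), ('petri_dish', [(array([436., 220.]), 0.87)]), ('pen_teal', [(array([259., 249.]), 0.63)])] [402. 290.]
side 0 
[('flap_edge', []), ('beaker', [(array([276., 170.]), 0.71)]), ('petri_dish', [(array([351., 328.]), 0.69), (array([342., 178.]), 0.54)]), ('pen_teal', [(array([347., 220.]), 0.73), (array([343., 179.]), 0.43)])] [252. 266.]
```

View pics/flap.png

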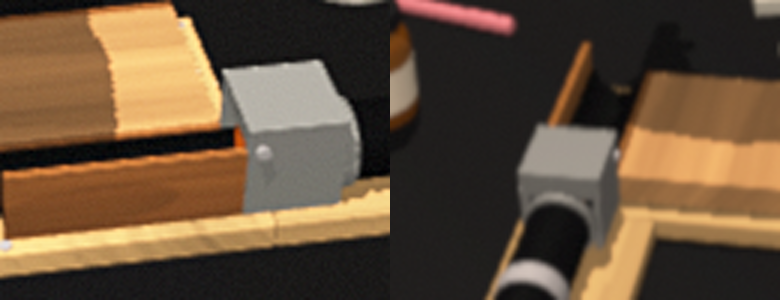

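Crop: gutter and shelf are empty. The orange sliver at ~(240,145) in the left half lies at rig y -1.3 to 0.4 over z 34–49, so the flap hangs vertical (shut). Return the stick to its original spot.

Run:
```python
from h import *
print(off([.534,-.382,.160],[.0925,-.996]))
```

```text
(array([0.0793, 0.0105, 0.2067]), np.float64(-10.254041637040388))
```

Request:
move_arm(
  increments=[
    {"offset":[0.012,0,0.03],"yaw":-2,"jaw":255},
    {"offset":[0.024,0,0.06],"yaw":-4,"jaw":255},
    {"offset":[0.036,0,0.093],"yaw":-6,"jaw":255},
    {"offset":[0.048,0.005,0.126],"yaw":-8,"jaw":255},
    {"offset":[0.06,0.01,0.158],"yaw":-10,"jaw":255},
    {"offset":[0.071,0.01,0.186],"yaw":-10.3,"jaw":255},
    {"offset":[0.0793,0.01,0.2067],"yaw":-10.3,"jaw":255},
    {"offset":[0.0793,0.01,0.2067],"yaw":-10.3,"jaw":255},
    {"offset":[0.0793,0.01,0.2067],"yaw":-10.3,"jaw":255},
  ],
)

```text
clock: 23.25
position: [0.5329, -0.3836, 0.1602]
ee_rot: [-0.033, 0.707, -0.705, 0.031]
ft_force: [1.5, 0.8, -1.7]
grip_width: 0.415
```

```bash
python3 stick.py w5
python3 - <<'E'
from h import *
o=manip.get_obs();print(o['position'],off([.534,-.382,.0705],[.0925,-.996]))
E
```

```text
12003
-0.12 1473 y(top) [0.044  0.0454 0.056 ] x [-0.0103 -0.0039  0.009 ]
-0.1 1524 y(top) [0.0441 0.0455 0.056 ] x [-0.0103 -0.004   0.009 ]
-0.08 1524 y(top) [0.0441 0.0455 0.0557] x [-0.0103 -0.004   0.0088]
-0.06 1529 y(top) [0.0441 0.0455 0.0562] x [-0.0103 -0.004   0.009 ]
-0.04 1474 y(top) [0.0441 0.0456 0.0561] x [-0.0102 -0.0043  0.0083]
-0.02 1131 y(top) [0.0207 0.0408 0.0577] x [-0.0107 -0.0098 -0.0051]
0.0 1149 y(top) [0.0207 0.0404 0.0579] x [-0.0109 -0.0098 -0.0064]
0.02 1471 y(top) [0.0442 0.0457 0.0563] x [-0.0101 -0.0043  0.0082]
0.04 726 y(top) [0.0444 0.0458 0.0561] x [-0.0101 -0.0038  0.009 ]
z range [-0.11841044  0.04886957] tcp [ 0.53290532 -0.38355906  0.16020206] 0.41465566539443394 [ 1.47464243  0.8321312  -1.70781892]
[ 0.53402731 -0.38177085  0.16030811] (array([-0.0001,  0.0898,  0.0006]), np.float64(0.017935565215083216))
```

View pics/w5.png

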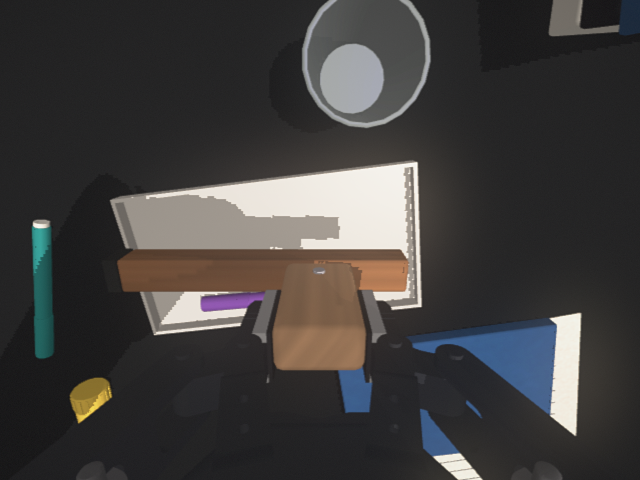

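Same view as after the original lift: the grip has not slipped, the tray is clear below, and the pen is beside. Lower slowly.

Request:
move_arm(
  increments=[
    {"offset":[0,0.025,0],"yaw":0,"jaw":255},
    {"offset":[0,0.05,0],"yaw":0,"jaw":255},
    {"offset":[0,0.07,0],"yaw":0,"jaw":255},
    {"offset":[0,0.083,0],"yaw":0,"jaw":255},
    {"offset":[0,0.088,0],"yaw":0,"jaw":255},
    {"offset":[0,0.09,0],"yaw":0,"jaw":255},
    {"offset":[0,0.091,0],"yaw":0,"jaw":255},
    {"offset":[0,0.091,0],"yaw":0,"jaw":255},
  ],
)

```text
clock: 23.97
position: [0.5347, -0.3816, 0.0705]
ee_rot: [-0.033, 0.707, -0.705, 0.033]
ft_force: [0.2, -0.0, -1.4]
grip_width: 0.412
```

Request:
move_arm(
  increments=[
    {"offset":[0,0.001,0],"yaw":0,"jaw":255},
    {"offset":[0,0.0022,0],"yaw":0,"jaw":255},
    {"offset":[0,0.0022,0],"yaw":0,"jaw":255},
  ],
)

```text
clock: 24.22
position: [0.5352, -0.3819, 0.0691]
ee_rot: [-0.033, 0.707, -0.706, 0.033]
ft_force: [0.2, 0.9, -0.0]
grip_width: 0.413
```

Contact is just made (weight off the wrist). Release and rise.

Request:
move_arm(
  increments=[
    {"offset":[0,0.0005,0],"yaw":0,"jaw":200},
    {"offset":[0,0.0005,0],"yaw":0,"jaw":100},
    {"offset":[0,0,0],"yaw":0,"jaw":0},
    {"offset":[0,0,0],"yaw":0,"jaw":0},
    {"offset":[0,0,0],"yaw":0,"jaw":0},
    {"offset":[0,-0.01,0],"yaw":0,"jaw":0},
    {"offset":[0,-0.04,0],"yaw":0,"jaw":0},
    {"offset":[0,-0.08,0],"yaw":0,"jaw":0},
    {"offset":[0,-0.11,0],"yaw":0,"jaw":0},
    {"offset":[0,-0.11,0],"yaw":0,"jaw":0},
  ],
)

```text
clock: 25.05
position: [0.5378, -0.3838, 0.1877]
ee_rot: [0.029, -0.705, 0.708, -0.037]
ft_force: [0.8, 0.4, -0.2]
grip_width: 0.997
```

Run:
```python
from h import *
import stick
o,p,X,m=stick.tool(); cv2.imwrite('pics/w6.png',p['pixels'][:,:,::-1]); print(o['clock'],o['position'],o['grip_width'],o['ft_force'])
Q=X[m][:,:3]; W=Q@Ro.from_quat(o['ee_rot']).as_matrix().T+o['position']
def b(*b): return W[(W[:,0]>b[0])&(W[:,0]<b[1])&(W[:,1]>b[2])&(W[:,1]<b[3])&(W[:,2]>b[4])&(W[:,2]<b[5])]
g=b(.45,.6,-.45,-.3,.082,.1); print('grip top',len(g),np.median(g[:,2]),cv2.minAreaRect((g[:,:2]*1000).astype(np.float32)))
k=b(.49,.58,-.35,-.26,.018,.03); print('bar top',len(k),np.median(k[:,2]),np.percentile(k[:,2],[5,95]),cv2.minAreaRect((k[:,:2]*1000).astype(np.float32)))
for n in('scene','side'):
    p=manip.camera(n); X,c=cloud(p); c=c.astype(int); d=X-O; R=np.stack([d@RX,d@RY,d[:,2]],-1)*1e3
    s=(abs(R[:,0])<20)&(R[:,1]>-14)&(R[:,1]<50)&(R[:,2]>18)&(R[:,2]<72)&(c[:,0]>120)&(c[:,0]>1.5*c[:,1])
    print(n,'flap',s.sum(),np.percentile(R[s],[5,50,95],axis=0).round(1).tolist() if s.sum() else '')
```

```text
25.05 [ 0.53782289 -0.38376016  0.18769693] 0.997114305445054 [ 0.79422599  0.35586839 -0.19189575]
grip top 1332 0.08921202647824775 ((536.1896362304688, -382.1326904296875), (19.11862564086914, 36.10163497924805), 5.5315961837768555)
bar top 2166 0.0236401561181821 [0.02172832 0.0248383 ] ((528.6166381835938, -306.6523742675781), (20.557199478149414, 88.71337127685547), 5.409573554992676)
scene flap 18 [[-19.0, -1.3, 34.7], [-13.8, -0.7, 43.0], [-4.4, -0.1, 47.3]]
side flap 0
```

View pics/w6.png

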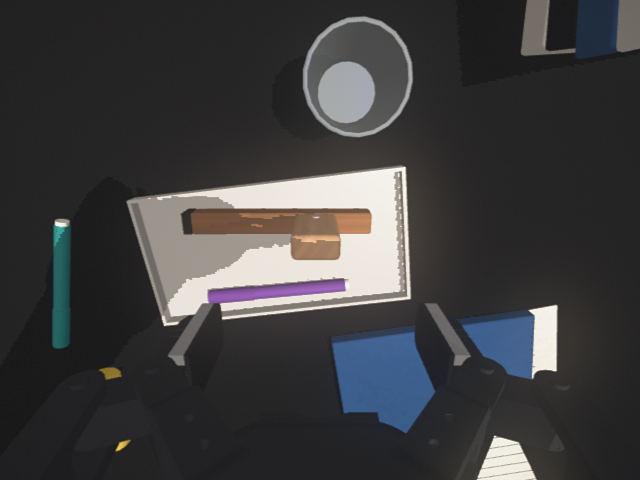

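The stick lies flat in the tray (bar ~(280,222)), grip top and bar top at their original heights, fingers clear, flap vertical. Hand in.

```bash
python3 -c "
from workcell import manip
print(manip.hand_in())"
```

```text
the job is handed in; nothing more can be done
None
```

The job is handed in at about 25 s on the clock, with no verdict reported. I used the stick to roll the white, green and blue tubes into the gutter in that order. Each was then pushed through the flap until the stick's front face stood about 60 mm past the hinge. The stick was then laid back in its tray.

**Last checks:**
- **Shelf and gutter:** both are empty. The tubes can't be seen inside the pipe, so their depth comes only from how far the stick reached. On the last push, blue's rear end was about 63 mm past the hinge.
- **Flap:** its orange face hangs vertical at y about -1 mm, so it reads as shut. Only the scene camera could see it, on 18 pixels; the side camera could not, and the flap detector did not find it.
- **Stick:** it lies flat and upright within 2 mm of where it started, with its top at the original height. The fingers are open and about 100 mm above it.
- **Bystanders:** the beaker, teal pen and petri dish looked unmoved. Their detections after the last push shifted by a few pixels at most, about the usual noise. One stray low-confidence petri dish detection also turned up at the tray.

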